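# Wedge up the sound mixer to the height pointer

## Task

The sound mixer lies flat on its hinged mount and has to be tilted for the operator. Slide the wooden wedge, thin end first, under the mixer's free edge until that edge has risen level with the tip of the pointer on the gauge post, then let go so that the wedge, flat on the table, holds it there. Leave the pointer at its setting and do not disturb the black chess pawn, the plain wooden block or the microphone.

Things in the scene. Friction and masses are not known exactly. Their poses are not given: they have to be found in the camera images.
- mount: Fixed tilt mount of the mixer. Origin: on the table, straight below the middle of the mixer's free edge. x runs along that edge towards the gauge post, y points in under the mixer, square to the edge, z up. Two rubber rest pads, 22 mm wide and 13 mm high, stay on the table at x = -135 and +135 mm; between them the space under the mixer is open.
- hinge (a point): Middle of the mixer's hinge line, 220 mm in from the free edge and 18 mm above the table. The mixer (300 mm along the edge, 220 mm deep, about 1.2 kg, top 62 mm above the table, knobs to 71 mm) turns up freely about it, free edge rising, and sinks back to rest by its weight.
- gauge (a point): Foot of the gauge post, on the table, 195 mm along the mount's x from its origin: a steel post 10 mm thick and 96 mm high on a plate 44 x 60 mm, part of the mount.
- edge (a point): End (next to the pointer) of the centre line of the round aluminium lip, 8 mm thick, that forms the mixer's free edge. The whole lip is straight and level; its underside lies 4 mm lower. Starts 18 mm above the table (underside at 14 mm) and rises as the mixer is tilted up.
- mark (a point): Tip of the flat steel pointer (3 mm thick, 10 mm wide) on the gauge post, mid-thickness: the height to which edge is to be raised. It points at the end of the lip, about 7 mm short of it, and is set 26 to 42 mm above the table. It slides on the post with stiff friction (about 4 N) and must stay as set.
- wedge_tail (a point): Centre, half-way up (23 mm), of the tail block of the dark wooden wedge (0.18 kg), where to grasp it: 50 long, 40 wide, 46 mm high. x points along the wedge to its tip, z up. From 25 mm ahead of here the top slopes straight down, over 170 mm, from 46 to 4 mm high. 40 mm wide throughout, flat underside; friction keeps it in place once left under the edge.
- wedge_tip (a point): Middle of the 4 mm thick tip face of the wedge, 195 mm ahead of the tail's centre, 2 mm above its underside.
- pawn: Black chess pawn standing upright, 32 mm wide, 52 mm high, origin at its underside; to be left alone.
- block: Plain dark wooden block without a slope, 90 x 40 x 30 mm, long along its x, origin at its underside; to be left alone.
- mic: Hand microphone lying on the table, 230 mm long along its x, 38 mm thick, origin under its middle; to be left alone.
Things that resemble listed ones, but are neither listed nor needed, are in the scene too. What is shaped like the part that bears wedge_tail but green or red is not meant.

How it is judged:
By the outcome, as a careful person would: the job done as asked, in the order asked, and still so for the second after the job is handed in, with the robot touching nothing.
It also fails if it takes over 51 s, if anything falls off the work surface, if the arm or the gripper's body presses on something with over 40 N, if the wrist force passes 120 N, or if a joint passes its speed limit or range.

## Robot

A 6-joint arm with a two-finger parallel gripper is mounted at the origin on the work surface. World frame = base frame: x ahead of the robot, y to its left, z up, the work surface at z = 0. Lengths are in m, angles in rad, forces in N, time in s.
With the tool pointing down it reaches from about 0.25 to 0.725 m from the base axis. Payload 9.7 kg.
Tool frame: the origin (TCP) lies at the very end of the fingers, on their centre line; the grasp point (between the pads) lies 19 mm behind it; y points along the fingers, z is the direction in which the jaws open and shut, and the axes are right-handed (so a half turn about y gives the same grasp; the last joint's range is limited). The gripper opens to 85 mm and grips with 20 to 120 N. Pads are 22 mm wide; open, the fingers measure 114 mm over their backs; the gripper's body (76 mm by 85 mm) begins 54 mm behind the grasp point. The pads swing forward as they close: fully open they stand 13 mm farther back than shut.
Start: joints at [-1.288, 0.087, 0.176, 1.66, 0, 1.571], TCP at [0.153, -0.528, 0.231] pointing down, gripper open.
Joint ranges: [-3.13, 3.13], [-0.85, 1.81], [-1.15, 1.24], [-2.2, 2.28], [-1.44, 1.52], [-3.14, 3.14]. Speed limits (rad/s): [2.22, 2.22, 2.57, 3.14, 3.14, 3.14].

## Interface

Orientations are given as a unit quaternion [x, y, z, w].
In Python, from plant import ctrl gives the robot as it stands.
- The arm moves only by the shell command python3 -m pendant 'ROWS' [FORCE]. ROWS is a JSON object of lists of equal length, an entry for each row: "dp": the shift along the tool's x, y, z in cm, a list of three; "twist": the turn, a rotation vector about the tool's x, y, z in rad, a list of three; "claw": the opening, from 0 (shut) to 1 (fully open). A call has 1 to 12 rows; each row is the pose to reach, as a shift and turn from the pose commanded when the call began, along the tool's axes at that moment; what a row does not reach only later rows make up. A row lasts 1/8 s, in which the tool goes at most 62.5 mm and 10.7 degrees, less where a joint would pass 70% of its speed; a pose out of reach is approached as far as the arm can. A call with a gripper value outside its range is refused whole. The fingers move at their own pace and stop on an object; FORCE is the grip in N (left out, the last holds). Time passes only in rows, so rows that repeat a pose let the fingers close. It gives the time, the measured TCP pose, the force and the opening at its end, in the units of the state.
- ctrl.get_obs(): the state, without advancing time (a new reading comes with each control period).
- ctrl.read_camera(name): name is "scene" or "top" or "wrist"; returns the picture (384x512x3 uint8, red, green, blue); there is no depth.
- ctrl.camera_params(name): a dict with "fx", "fy", "cx", "cy" (pixels), "R" (3x3) and "t" (3): a world point X has camera coordinates R X + t; the wrist camera has in their place "mount" (4x4, takes a point from camera to tool coordinates, whose origin is the TCP and whose axes are the tool frame's). Camera axes: x right, y down, z forward; pixel columns grow to the right and rows downward; lengths in m; the calibration is good to about 2 mm. A picture is of the moment at which its call begins: read the wrist's pose just before it. camera_params takes no time and is no camera call.
- ctrl.hand_in(): hands the job in, once; it reports no verdict.
The state is a dict: "time_s": time; "qpos": joint angles; "qvel": joint speeds; "joint_efforts": joint torques, N m; "ee_pos": TCP position; "orientation": TCP orientation; "force": force on the tool from outside, world axes, zero at the start; "moment": the same for the moment, N m; "opening": finger opening in m.
Only numpy, scipy, OpenCV 4.12 (cv2) and the standard library are available. Lean on these libraries where they do the work, as an engineer would, in place of code of your own. Each camera call takes 0.05 s, during which the arm holds its last target.

## Working session

There is one attempt and no reset: what is moved stays moved. The work goes in short steps, Python scripts to look and compute and a shell command to move; the robot and the scene stay as the last step left them, time stands still between calls to the robot, and variables do not carry over. Pictures are saved under pics/ and viewed, and the job is handed in when it is done.

```bash
ls; mkdir -p pics
python3 - <<'E'
from plant import ctrl
import cv2
o=ctrl.get_obs();print(o)
for n in("scene","top","wrist"):
    im=ctrl.read_camera(n);cv2.imwrite(f"pics/{n}0.png",im[:,:,::-1])
    print(n,ctrl.camera_params(n))
E
```

```text
pics
{'time_s': 0.0, 'qpos': array([-1.28802004e+00,  8.74666497e-02,  1.75132316e-01,  1.65981277e+00,
       -1.22603670e-06,  1.57081812e+00]), 'qvel': array([ 0.00103022,  0.00130754,  0.00070862, -0.00122026,  0.00058764,
       -0.00094417]), 'joint_efforts': array([ 3.98297561e-04, -5.20392287e+01,  4.64799142e+01,  1.64695247e-02,
        3.07188770e-05,  1.21109889e-05]), 'ee_pos': array([ 0.15339662, -0.52793096,  0.23057853]), 'orientation': array([-0.09970383,  0.70052447, -0.69957898,  0.09956837]), 'force': array([ 0.03894753,  0.04207953, -0.31936773]), 'moment': array([ 0.02314119,  0.01631499, -0.03462597]), 'opening': 0.08530437099071196}
scene {'fx': 393.5056691849019, 'fy': 393.5056691849019, 'cx': 254.39328279510082, 'cy': 192.8269302707495, 'R': array([[-0.35907796,  0.93325984,  0.00943876],
       [ 0.79731968,  0.31199944, -0.51666011],
       [-0.48512302, -0.17799555, -0.85613856]]), 't': array([ 0.33694121, -0.30270374,  1.54741634])}
top {'fx': 407.8533356107628, 'fy': 407.8533356107628, 'cx': 255.2719652501799, 'cy': 187.08968199684125, 'R': array([[ 0.10779242, -0.9941654 ,  0.00399498],
       [-0.97345556, -0.10636134, -0.20266115],
       [ 0.20190361,  0.01795641, -0.97924078]]), 't': array([-0.21965986,  0.46521126,  1.42683884])}
wrist {'fx': 324.83780919101866, 'fy': 324.83780919101866, 'cx': 256.2427829326245, 'cy': 193.78874074989406, 'mount': array([[ 2.05827594e-05,  9.62572618e-01,  2.71023902e-01,
        -6.78490249e-02],
       [ 1.36662232e-03, -2.71023676e-01,  9.62571711e-01,
        -1.42224012e-01],
       [ 9.99999066e-01,  3.50574931e-04, -1.32105164e-03,
         2.97348527e-04],
       [ 0.00000000e+00,  0.00000000e+00,  0.00000000e+00,
         1.00000000e+00]])}
```

View pics/scene0.png

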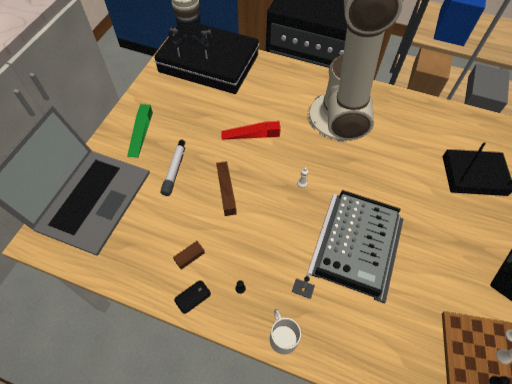

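View pics/top0.png

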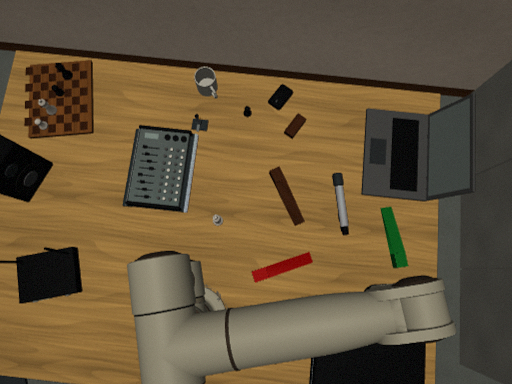

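View pics/wrist0.png

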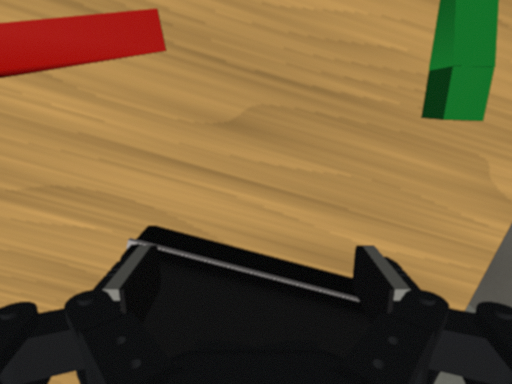

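```bash
cat > h.py <<'E'
import numpy as np, cv2
from plant import ctrl
def ray(n,uv,pose=None):
    p=ctrl.camera_params(n)
    d=np.array([(uv[0]-p['cx'])/p['fx'],(uv[1]-p['cy'])/p['fy'],1.])
    if n!='wrist':
        R=np.array(p['R']);return -R.T@p['t'],R.T@d
    from scipy.spatial.transform import Rotation as Ro
    M=np.array(p['mount']);Rw=Ro.from_quat(pose[1]).as_matrix()
    return Rw@M[:3,3]+pose[0],Rw@M[:3,:3]@d
def onz(n,uv,z,pose=None):
    o,d=ray(n,uv,pose);return o+d*(z-o[2])/d[2]
def proj(n,X,pose=None):
    p=ctrl.camera_params(n);X=np.asarray(X,float)
    if n!='wrist': c=np.array(p['R'])@X+p['t']
    else:
        from scipy.spatial.transform import Rotation as Ro
        M=np.array(p['mount']);Rw=Ro.from_quat(pose[1]).as_matrix()
        c=M[:3,:3].T@(Rw.T@(X-pose[0])-M[:3,3])
    return np.array([p['fx']*c[0]/c[2]+p['cx'],p['fy']*c[1]/c[2]+p['cy']])
def tri(*rs):
    A=np.zeros((3,3));b=np.zeros(3)
    for o,d in rs:
        d=d/np.linalg.norm(d);P=np.eye(3)-np.outer(d,d);A+=P;b+=P@o
    X=np.linalg.solve(A,b);return X,[np.linalg.norm((np.eye(3)-np.outer(d,d)/(d@d))@(X-o)) for o,d in rs]
E
python3 - <<'E'
import cv2,numpy as np
s=cv2.imread('pics/scene0.png');t=cv2.imread('pics/top0.png')
def c(im,x,y,w,h,k): return cv2.resize(im[y:y+h,x:x+w],None,fx=k,fy=k,interpolation=cv2.INTER_CUBIC)
cv2.imwrite('pics/w.png',np.hstack([c(s,200,150,60,80,6),c(t,255,155,60,80,6)]))
cv2.imwrite('pics/m.png',np.hstack([c(s,280,180,70,120,5),c(t,165,100,70,120,5)]))
for n,im in(('scene',s),('top',t)):
    hsv=cv2.cvtColor(im,cv2.COLOR_BGR2HSV)
    m=((hsv[...,2]<110)&(hsv[...,1]>90)&((hsv[...,0]<20)|(hsv[...,0]>170))).astype(np.uint8)
    N,l,st,ce=cv2.connectedComponentsWithStats(m)
    for i in range(1,N):
        if st[i,4]>100:
            cn=cv2.findContours((l==i).astype(np.uint8),0,2)[0][0]
            print(n,st[i],ce[i].round(1),cv2.approxPolyDP(cn,3,True).reshape(-1,2).tolist())
E
```

```text
scene [ 238    0   36   51 1202] [253.8  19.5] [[238, 0], [239, 34], [256, 38], [258, 48], [265, 50], [266, 11], [273, 0]]
scene [ 93  14  19  27 250] [102.   27.3] [[108, 14], [93, 30], [96, 40], [111, 25]]
scene [374  22  33  58 393] [389.2  39.9] [[406, 26], [394, 22], [385, 30], [374, 79], [390, 34], [402, 36]]
scene [407  41  64  55 929] [428.1  74.8] [[407, 88], [438, 95], [447, 79], [415, 69], [421, 47], [470, 56], [412, 41], [420, 49]]
scene [475  58  37  12 125] [493.   63.1] [[475, 59], [511, 69]]
scene [217 162  19  54 594] [225.9 189. ] [[224, 162], [217, 163], [227, 215], [235, 213]]
scene [174 241  31  28 414] [188.5 254.9] [[196, 241], [174, 257], [180, 268], [204, 252]]
scene [442 312   8  72 184] [445.5 348.7] [[443, 312], [449, 383]]
scene [450 316  11  13 112] [455.2 321.8] [[450, 316], [451, 326], [460, 328], [459, 317]]
scene [472 320  11  12 114] [476.8 325.5] [[472, 320], [473, 330], [482, 331], [481, 321]]
scene [493 323  12  14 120] [498.8 329.2] [[494, 323], [495, 334], [504, 336], [503, 325]]
scene [462 330  12  14 122] [467.4 336.3] [[462, 330], [463, 341]
[... 801 characters left out ...]
[465, 96], [473, 90]]
top [  24   60   70   79 4448] [60.6 99.2] [[91, 60], [61, 62], [72, 74], [69, 79], [62, 76], [55, 63], [26, 67], [25, 75], [30, 76], [30, 82], [25, 84], [25, 91], [30, 95], [25, 101], [29, 117], [24, 118], [24, 125], [29, 127], [30, 138], [93, 132]]
top [284 113  23  26 287] [294.6 125.7] [[298, 113], [284, 131], [291, 138], [306, 119]]
top [269 167  36  59 755] [286.1 195.4] [[277, 167], [269, 174], [296, 225], [304, 220]]
top [393 275  44  11 190] [415.1 280. ] [[436, 278], [410, 276], [393, 283], [400, 279], [397, 285], [407, 285], [410, 280], [412, 284]]
top [225 312  16  60 126] [228.7 342.4] [[226, 312], [227, 347], [236, 371], [240, 370], [234, 367], [230, 355]]
```

View pics/w.png

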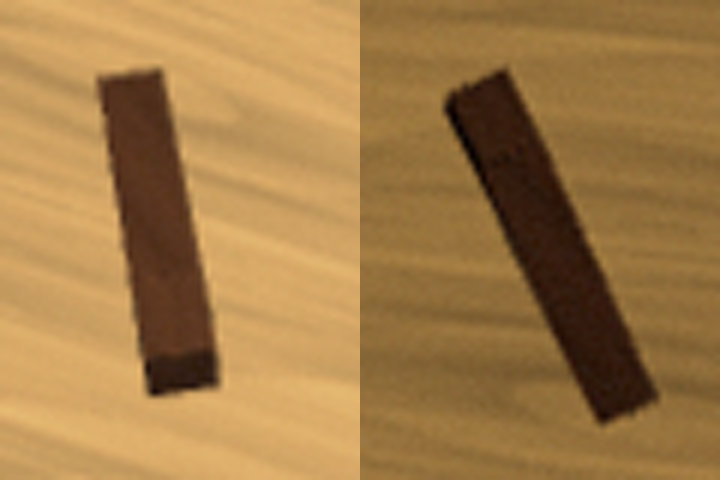

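View pics/m.png

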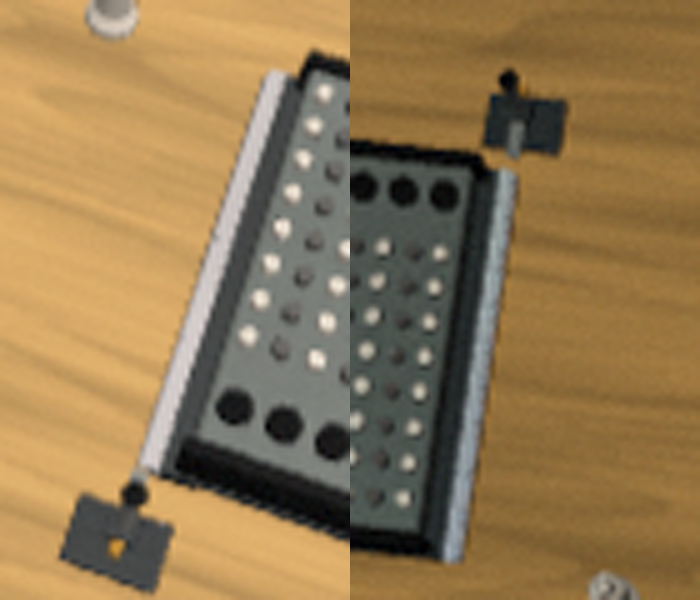

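Run:
```python
from h import *
np.set_printoptions(precision=4,suppress=True)
print('tailtop',onz('top',(279.7,166.2),.046),onz('top',(270.8,169.7),.046))
print('tip',onz('top',(296,225),.004),onz('top',(304.5,221),.004))
print('scene tail top',onz('scene',(200+217/6,150+347/6),.046),onz('scene',(200+147/6,150+358/6),.046))
print('scene tip',onz('scene',(216.5,162.5),.004),onz('scene',(227,161.5),.004))
for a,b in(((196.8,134),(310.4,274.4)),((185.6,212),(335,194.4))):
    print('lip',tri(ray('top',a),ray('scene',b)),onz('top',a,.018),onz('scene',b,.018))
for n,l in dict(pawn=(248,113),block=(295,126),mic=(341,204),wk=(217,221),gauge=(200,125)).items():
    print(n,onz('top',l,.0))
```

```text
tailtop [ 0.574  -0.2485  0.046 ] [ 0.5574 -0.2174  0.046 ]
tip [ 0.3707 -0.3306  0.004 ] [ 0.3887 -0.3603  0.004 ]
scene tail top [ 0.5535 -0.2119  0.046 ] [ 0.5735 -0.2445  0.046 ]
scene tip [ 0.3855 -0.3594  0.004 ] [ 0.3676 -0.3258  0.004 ]
lip (array([0.6718, 0.0767, 0.0197]), [np.float64(0.0019932635917969607), np.float64(0.0019932635917968822)]) [0.6727 0.0751 0.018 ] [0.6706 0.0787 0.018 ]
lip (array([0.3721, 0.0743, 0.0229]), [np.float64(0.00036369640709665933), np.float64(0.0003636964070966024)]) [0.3727 0.0748 0.018 ] [0.3688 0.0747 0.018 ]
pawn [ 0.7851 -0.1074  0.    ]
block [ 0.7521 -0.2936  0.    ]
mic [ 0.467  -0.4901  0.    ]
wk [ 0.3545 -0.0412  0.    ]
gauge [0.7161 0.0711 0.    ]
```

Run:
```python
from h import *
from scipy.spatial.transform import Rotation as Ro
o=ctrl.get_obs();R=Ro.from_quat(o['orientation']).as_matrix();print(R.round(3),np.degrees(np.arctan2(R[1,0],R[0,0])))
```

```text
[[-0.96  -0.     0.279]
 [-0.279  0.001 -0.96 ]
 [-0.    -1.    -0.001]] -163.79981382074018
```

```bash
python3 -m pendant '{"dp":[[-45.4,3,-16.4],[-45.4,3,-16.4],[-45.4,3,-16.4],[-45.4,3,-16.4],[-45.4,3,-16.4],[-45.4,3,-16.4],[-45.4,3,-16.4],[-45.4,3,-16.4],[-45.4,3,-16.4],[-45.4,3,-16.4],[-45.4,3,-16.4],[-45.4,3,-16.4]],"twist":[[0,-0.26,0],[0,-0.26,0],[0,-0.26,0],[0,-0.26,0],[0,-0.26,0],[0,-0.26,0],[0,-0.26,0],[0,-0.26,0],[0,-0.26,0],[0,-0.26,0],[0,-0.26,0],[0,-0.26,0]],"claw":[1,1,1,1,1,1,1,1,1,1,1,1]}' 60
cat >> h.py <<'E'
def snap(name):
    from scipy.spatial.transform import Rotation as Ro
    o=ctrl.get_obs();im=ctrl.read_camera('wrist')
    cv2.imwrite(f'pics/{name}.png',im[:,:,::-1])
    np.savez(f'pics/{name}.npz',p=o['ee_pos'],q=o['orientation'])
    R=Ro.from_quat(o['orientation']).as_matrix()
    print('t',o['time_s'],'q',o['qpos'].round(3),'ee',o['ee_pos'].round(4),'heading',np.degrees(np.arctan2(R[1,0],R[0,0])).round(2),'F',o['force'].round(1),'open',round(o['opening'],4))
def pose(name):
    d=np.load(f'pics/{name}.npz');return d['p'],d['q']
E
python3 -c "
from h import *
snap('w1')"
```

```text
time_s: 1.65
ee_pos: [0.543, -0.2448, 0.2017]
orientation: [0.189, -0.681, 0.681, -0.189]
force: [-0.5, 0.5, -0.0]
opening: 0.0854
t 1.65 q [-0.423  0.188  0.231  1.613 -0.     2.177] ee [ 0.543  -0.2448  0.2017] heading -148.98 F [-0.5  0.5 -0. ] open 0.0854
```

View pics/w1.png

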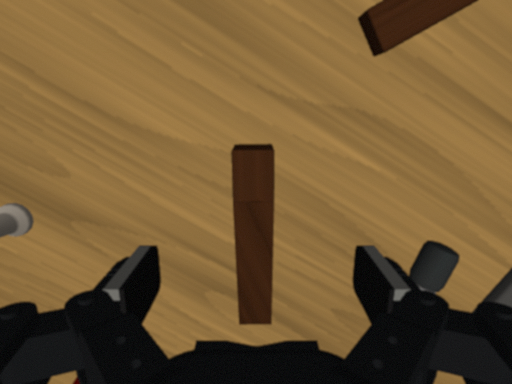

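Run:
```python
from h import *
np.set_printoptions(precision=4,suppress=True)
im=cv2.imread('pics/w1.png');P=pose('w1')
cv2.imwrite('pics/w1c.png',cv2.resize(im[130:340,200:310],None,fx=3.5,fy=2.8,interpolation=cv2.INTER_CUBIC))
h=cv2.cvtColor(im,cv2.COLOR_BGR2HSV)
m=((h[...,2]<110)&(h[...,1]>90)).astype(np.uint8);m[:, :200]=0;m[:,310:]=0;m[:135]=0;m[335:]=0
for r in range(146,160): print(r,m[r].sum(),np.where(m[r])[0][[0,-1]] if m[r].any() else '', im[r,253])
rows=[r for r in range(160,320,20)]
for r in rows: 
    w=np.where(m[r])[0];print(r,w[0],w[-1])
for r in range(318,330):print(r,m[r].sum(),im[r,255])
f=lambda u,v,z:onz('wrist',(u,v),z,P)
a=(f(232.5,149.5,.046)+f(273.5,149.5,.046))/2
b=(f(239,323.5,.004)+f(271.5,323.5,.004))/2
d=a-b;print(a,b,np.linalg.norm(d[:2]),'head',np.degrees(np.arctan2(-d[1],-d[0])))
u=-d[:2]/np.linalg.norm(d[:2]);print('tail ctr',a[:2]+u*.025,b[:2]-u*.195)
```

```text
146 39 [234 272] [ 1 12 26]
147 40 [233 272] [12 16 29]
148 41 [233 273] [10 18 31]
149 42 [232 273] [11 22 39]
150 42 [232 273] [14 29 51]
151 43 [231 273] [20 36 62]
152 43 [231 273] [22 35 64]
153 43 [231 273] [20 36 63]
154 43 [231 273] [19 35 63]
155 43 [231 273] [17 37 63]
156 43 [231 273] [19 35 62]
157 43 [231 273] [20 35 62]
158 43 [231 273] [17 33 62]
159 43 [231 273] [16 35 62]
160 231 273
180 232 274
200 233 273
220 234 273
240 235 272
260 236 272
280 237 272
300 238 271
318 33 [13 29 52]
319 33 [15 29 52]
320 33 [14 29 52]
321 33 [12 28 49]
322 33 [17 31 52]
323 33 [26 50 72]
324 16 [ 47  84 110]
325 0 [ 61 105 137]
326 0 [ 64 114 147]
327 0 [ 67 118 150]
328 0 [ 65 116 149]
329 0 [ 68 117 150]
[ 0.5639 -0.2285  0.046 ] [ 0.3771 -0.3428  0.004 ] 0.21895298600446564 head -148.53669510592078
tail ctr [ 0.5426 -0.2415] [ 0.5435 -0.241 ]
```

View pics/w1c.png

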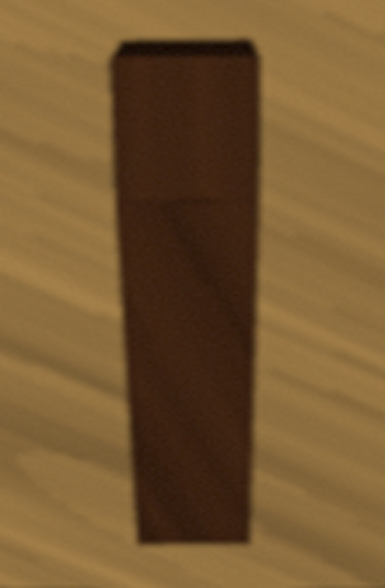

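```bash
python3 -m pendant '{"dp":[[-0.2,5,-0.3],[-0.2,10,-0.3],[-0.2,15,-0.3],[-0.2,19.5,-0.3],[-0.2,19.5,-0.3],[-0.2,19.5,-0.3],[-0.2,19.5,-0.3],[-0.2,19.5,-0.3],[-0.2,19.5,-0.3],[-0.2,19.5,-0.3],[-0.2,19.5,-0.3]],"twist":[[0,-0.008,0],[0,-0.008,0],[0,-0.008,0],[0,-0.008,0],[0,-0.008,0],[0,-0.008,0],[0,-0.008,0],[0,-0.008,0],[0,-0.008,0],[0,-0.008,0],[0,-0.008,0]],"claw":[1,1,1,1,1,0,0,0,0,0,0]}' 60
python3 -c "
from h import *
snap('w2')"
```

```text
time_s: 3.08
ee_pos: [0.5451, -0.241, 0.0086]
orientation: [0.191, -0.68, 0.681, -0.193]
force: [-0.5, -0.4, 8.3]
opening: 0.0391
t 3.075 q [-0.416  0.219 -0.107  1.241 -0.     2.175] ee [ 0.5451 -0.241   0.0086] heading -148.44 F [-0.5 -0.4  8.3] open 0.0391
```

View pics/w2.png

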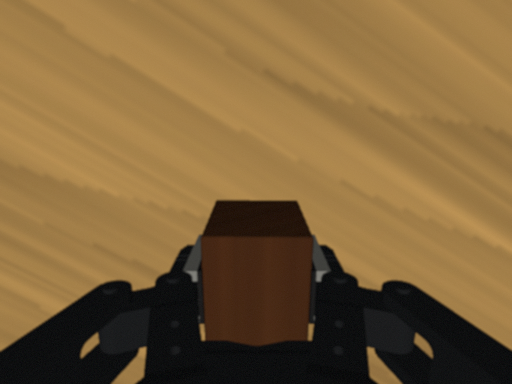

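```bash
python3 -m pendant '{"dp":[[0,-5,0],[0,-10,0],[0,-10,0],[0,-10,0],[0,-10,0],[0,-10,0],[0,-10,0],[0,-10,0],[0,-10,0],[0,-10,0],[0,-10,0],[0,-10,0]],"twist":[[0,0,0],[0,0,0],[0,-0.18,0],[0,-0.36,0],[0,-0.54,0],[0,-0.72,0],[0,-0.9,0],[0,-1.08,0],[0,-1.26,0],[0,-1.44,0],[0,-1.62,0],[0,-1.8,0]],"claw":[0,0,0,0,0,0,0,0,0,0,0,0]}' 60
python3 -m pendant '{"dp":[[0,0,0],[0,0,0],[0,0,0],[0,0,0],[0,0,0],[0,0,0],[0,0,0],[0,0,0],[0,0,0],[0,0,0],[0,0,0],[0,0,0]],"twist":[[0,-0.18,0],[0,-0.36,0],[0,-0.54,0],[0,-0.72,0],[0,-0.9,0],[0,-1.08,0],[0,-1.26,0],[0,-1.44,0],[0,-1.62,0],[0,-1.8,0],[0,-1.98,0],[0,-2.1,0]],"claw":[0,0,0,0,0,0,0,0,0,0,0,0]}' 60
python3 -c "
from h import *
snap('w3')"
```

```text
time_s: 4.62
ee_pos: [0.5438, -0.2403, 0.1067]
orientation: [-0.653, 0.27, -0.27, 0.653]
force: [-0.1, -0.5, -2.1]
opening: 0.0393
time_s: 6.12
ee_pos: [0.5439, -0.2404, 0.1068]
orientation: [0.56, 0.432, -0.432, -0.56]
force: [0.3, 0.4, -1.9]
opening: 0.0395
t 6.125 q [-0.416  0.181  0.04   1.429 -0.    -1.73 ] ee [ 0.5439 -0.2404  0.1068] heading 75.29 F [ 0.3  0.4 -1.9] open 0.0395
```

View pics/w3.png

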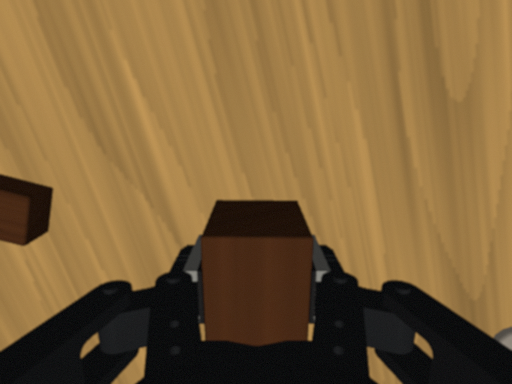

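```bash
python3 -m pendant '{"dp":[[4,0,2],[7.7,0,4.3],[7.7,4,4.3],[7.7,7.5,4.3],[7.7,9,4.3],[7.7,9.8,4.3],[7.7,9.9,4.3],[7.7,9.9,4.3]],"twist":[[0,-0.15,0],[0,-0.257,0],[0,-0.257,0],[0,-0.257,0],[0,-0.257,0],[0,-0.257,0],[0,-0.257,0],[0,-0.257,0]],"claw":[0,0,0,0,0,0,0,0]}' 60
python3 - <<'E'
from h import *
snap('w4')
for n in('scene','top'):cv2.imwrite(f'pics/{n}1.png',ctrl.read_camera(n)[:,:,::-1])
s=cv2.imread('pics/scene1.png');t=cv2.imread('pics/top1.png')
c=lambda im,x,y,w,h,k:cv2.resize(im[y:y+h,x:x+w],None,fx=k,fy=k,interpolation=cv2.INTER_CUBIC)
cv2.imwrite('pics/c1.png',np.hstack([c(s,230,160,130,150,3),c(t,170,100,130,150,3)]))
E
```

```text
time_s: 7.18
ee_pos: [0.5229, -0.1552, 0.0087]
orientation: [0.502, 0.499, -0.498, -0.501]
force: [-1.8, 0.0, 3.7]
opening: 0.0392
t 7.175 q [-0.289  0.104 -0.237  1.227 -0.    -1.854] ee [ 0.5229 -0.1552  0.0087] heading 89.71 F [-1.8  0.   3.7] open 0.0392
```

View pics/c1.png

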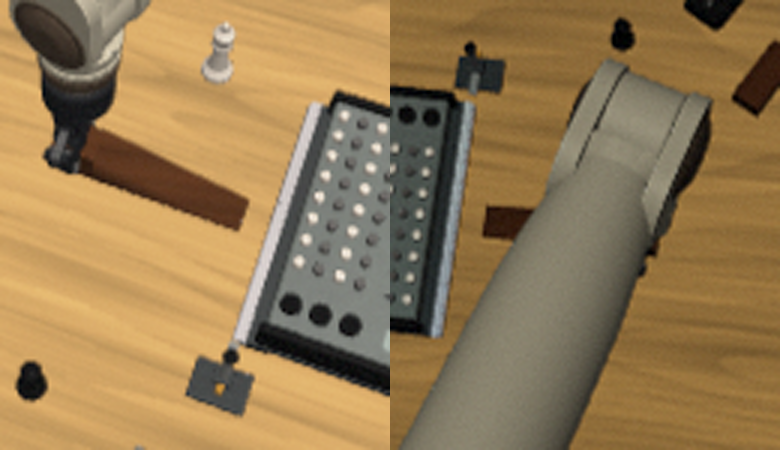

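```bash
python3 -m pendant '{"dp":[[0,0,0],[0,0,0],[0,0,0],[0,-6,0],[0,-11,0],[3,-11,-5],[6,-11,-10],[9,-11,-15],[10.5,-11,-15.7],[10.5,-11,-15.7],[10.5,-11,-15.7],[10.5,-11,-15.7]],"twist":[[0,0,0],[0,0,0],[0,0,0],[0,0,0],[0,0,0],[0,0,-0.18],[0,0,-0.36],[0,0,-0.54],[0,0,-0.72],[0,0,-0.78],[0,0,-0.78],[0,0,-0.78]],"claw":[1,1,1,1,1,1,1,1,1,1,1,1]}' 60
python3 -c "
from h import *
snap('w5')"
```

```text
time_s: 8.82
ee_pos: [0.6798, -0.0505, 0.1178]
orientation: [-0.274, -0.652, 0.271, 0.653]
force: [-0.0, 0.2, -0.2]
opening: 0.0855
t 8.825 q [-0.354  0.641  0.495  1.75   0.721 -2.044] ee [ 0.6798 -0.0505  0.1178] heading 89.79 F [-0.   0.2 -0.2] open 0.0855
```

View pics/w5.png

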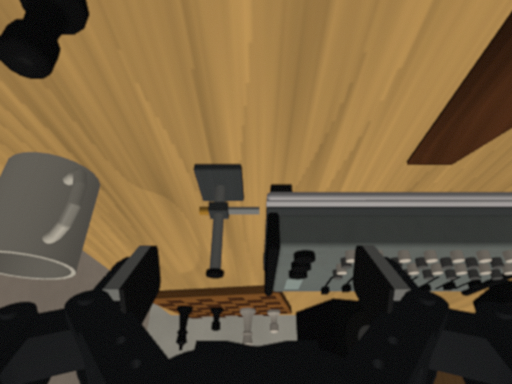

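Run:
```python
from h import *
np.set_printoptions(precision=4,suppress=True)
im=cv2.imread('pics/w5.png');P=pose('w5')
cv2.imwrite('pics/w5c.png',cv2.resize(im[155:290,185:345],None,fx=5,fy=4.4,interpolation=cv2.INTER_CUBIC))
g=cv2.cvtColor(im,cv2.COLOR_BGR2GRAY)
for u in(245,255,272,290): print(u,[(r,int(g[r,u])) for r in range(186,220)])
print([(c,int(g[211,c])) for c in range(240,270)]);print([(c,int(g[199,c])) for c in range(260,275)])
```

```text
245 [(186, 138), (187, 138), (188, 139), (189, 138), (190, 138), (191, 138), (192, 136), (193, 136), (194, 135), (195, 134), (196, 133), (197, 133), (198, 136), (199, 135), (200, 139), (201, 140), (202, 141), (203, 140), (204, 141), (205, 136), (206, 115), (207, 89), (208, 77), (209, 93), (210, 110), (211, 116), (212, 117), (213, 120), (214, 128), (215, 136), (216, 139), (217, 138), (218, 137), (219, 138)]
255 [(186, 146), (187, 146), (188, 146), (189, 146), (190, 147), (191, 145), (192, 146), (193, 146), (194, 146), (195, 146), (196, 146), (197, 147), (198, 146), (199, 146), (200, 146), (201, 146), (202, 146), (203, 146), (204, 146), (205, 141), (206, 120), (207, 88), (208, 77), (209, 94), (210, 112), (211, 116), (212, 118), (213, 120), (214, 134), (215, 143), (216, 146), (217, 145), (218, 144), (219, 145)]
272 [(186, 16), (187, 12), (188, 9), (189, 9), (190, 14), (191, 38), (192, 65), (193, 81), (194, 89), (195, 106), (196, 124), (197, 144), (198, 156), (199, 147), (200, 124), (201, 125), (202, 146), (203, 159), (204, 159), (205, 150), (206, 114), (207, 68), (208, 49), (209, 51), (
[... 334 characters left out ...]
, 151), (206, 114), (207, 69), (208, 46), (209, 52), (210, 54), (211, 57), (212, 57), (213, 56), (214, 54), (215, 51), (216, 52), (217, 54), (218, 55), (219, 56)]
[(240, 116), (241, 117), (242, 116), (243, 118), (244, 115), (245, 116), (246, 116), (247, 116), (248, 116), (249, 117), (250, 118), (251, 117), (252, 117), (253, 118), (254, 116), (255, 116), (256, 115), (257, 118), (258, 120), (259, 132), (260, 143), (261, 145), (262, 146), (263, 144), (264, 139), (265, 119), (266, 80), (267, 54), (268, 53), (269, 52)]
[(260, 143), (261, 144), (262, 145), (263, 144), (264, 141), (265, 134), (266, 119), (267, 104), (268, 112), (269, 128), (270, 140), (271, 144), (272, 147), (273, 146), (274, 145)]
```

View pics/w5c.png

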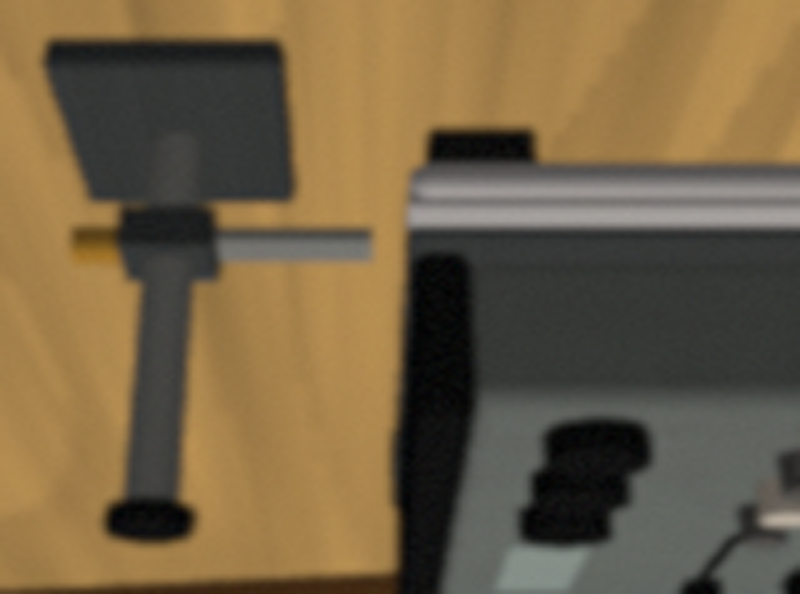

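Run:
```python
from h import *
np.set_printoptions(precision=4,suppress=True)
P=pose('w5')
def ony(u,v,y):
    o,d=ray('wrist',(u,v),P);return o+d*(y-o[1])/d[1]
L=onz('wrist',(268,195.8),.018,P);L2=onz('wrist',(480,195.8),.018,P);print('lip',L,L2)
y=L[1]
print('front mid',ony(257,207.4,y-.005),'front bottom',ony(257,205.9,y-.005),'top front',ony(257,209.1,y-.005),'top back',ony(257,214.2,y+.005))
print('post top',ony(215,272,y))
print('same plane lip',ony(268,191.3,y-.002),ony(268,200.2,y+.002))
print('foot plate front',onz('wrist',(220,165),0,P))
```

```text
lip [0.6684 0.0725 0.018 ] [0.4645 0.0735 0.018 ]
front mid [0.679  0.0675 0.0331] front bottom [0.679  0.0675 0.0315] top front [0.679  0.0675 0.0348] top back [0.6791 0.0775 0.0352]
post top [0.7148 0.0725 0.0921]
same plane lip [0.6684 0.0705 0.0142] [0.6685 0.0745 0.0217]
foot plate front [0.713  0.0465 0.    ]
```

```bash
python3 -m pendant '{"dp":[[-1,-2,5],[-2.5,-4.5,10],[-5,-7,15],[-6.6,-8.2,15.7],[-6.6,-8.2,15.7],[-6.6,-8.2,15.7],[-6.6,-8.2,15.7]],"twist":[[0,0,0.18],[0,0,0.36],[0,0,0.54],[0,0,0.72],[0,0,0.78],[0,0,0.78],[0,0,0.78]],"claw":[1,1,1,1,1,1,1]}' 60
python3 -c "
from h import *
snap('w6')"
```

```text
time_s: 9.75
ee_pos: [0.5224, -0.1542, 0.1297]
orientation: [0.501, 0.499, -0.498, -0.501]
force: [0.1, -0.6, -0.2]
opening: 0.0853
t 9.75 q [-2.880e-01  5.900e-02 -5.000e-02  1.461e+00  1.000e-03 -1.854e+00] ee [ 0.5224 -0.1542  0.1297] heading 89.76 F [ 0.1 -0.6 -0.2] open 0.0853
```

View pics/w6.png

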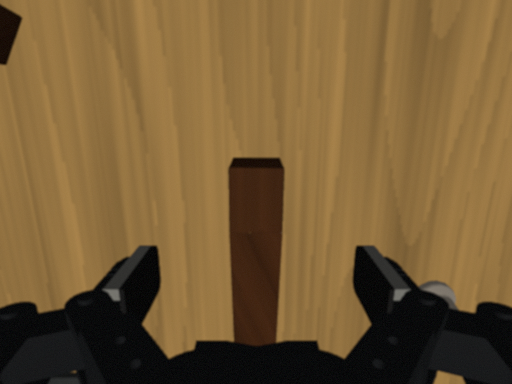

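```bash
python3 - <<'E'
from h import *
np.set_printoptions(precision=4,suppress=True)
P=pose('w6');g=cv2.imread('pics/w6.png')[...,2]
print([(r,int(g[r,257])) for r in range(154,174)])
for r in(175,200,320): w=np.where(g[r,180:330]<90)[0]+180;print(r,w[0],w[-1])
a=onz('wrist',(229,167),.046,P);b=onz('wrist',(284,167),.046,P);print(a,b,(a+b)/2+[0,.025,0])
E
python3 -m pendant '{"dp":[[0,5,0],[0,10,0],[0,12.2,0],[0,12.2,0],[0,12.2,0],[0,12.2,0],[0,12.2,0],[0,12.2,0],[0,12.2,0],[0,12.2,0]],"twist":[[0,0,0],[0,0,0],[0,0,0],[0,0,0],[0,0,0],[0,0,0],[0,0,0],[0,0,0],[0,0,0],[0,0,0]],"claw":[1,1,1,1,0,0,0,0,0,0]}' 60
```

```text
[(154, 146), (155, 146), (156, 137), (157, 103), (158, 58), (159, 31), (160, 27), (161, 25), (162, 26), (163, 26), (164, 24), (165, 25), (166, 29), (167, 40), (168, 53), (169, 62), (170, 65), (171, 64), (172, 63), (173, 62)]
175 229 283
200 229 282
320 234 276
[ 0.5408 -0.1791  0.046 ] [ 0.502 -0.179  0.046] [ 0.5214 -0.1541  0.046 ]
time_s: 11.05
ee_pos: [0.5231, -0.1548, 0.0086]
orientation: [0.502, 0.499, -0.498, -0.5]
force: [-0.3, -0.6, 5.0]
opening: 0.0395
```

```bash
python3 -m pendant '{"dp":[[2,0,0],[4,0,0],[5.5,0,0],[6.5,0,0],[7.5,0,0],[8.5,0,0],[9.5,0,0],[10.5,0,0],[11.3,0,0],[12.1,0,0],[12.7,0,0],[12.9,0,0]],"twist":[[0,0,0],[0,0,0],[0,0,0],[0,0,0],[0,0,0],[0,0,0],[0,0,0],[0,0,0],[0,0,0],[0,0,0],[0,0,0],[0,0,0]],"claw":[0,0,0,0,0,0,0,0,0,0,0,0]}' 60
python3 - <<'E'
from h import *
snap('w7')
for n in('scene','top'):cv2.imwrite(f'pics/{n}2.png',ctrl.read_camera(n)[:,:,::-1])
s=cv2.imread('pics/scene2.png');t=cv2.imread('pics/top2.png')
c=lambda im,x,y,w,h,k:cv2.resize(im[y:y+h,x:x+w],None,fx=k,fy=k,interpolation=cv2.INTER_CUBIC)
cv2.imwrite('pics/c2.png',np.hstack([c(s,260,160,130,150,3),c(t,120,100,130,150,3)]))
E
```

```text
time_s: 12.55
ee_pos: [0.5237, -0.0274, 0.0086]
orientation: [0.503, 0.498, -0.499, -0.5]
force: [-0.8, -14.3, 5.5]
opening: 0.0391
t 12.55 q [-0.05   0.055 -0.291  1.223 -0.004 -1.615] ee [ 0.5237 -0.0274  0.0086] heading 89.66 F [ -0.8 -14.3   5.5] open 0.0391
```

View pics/c2.png

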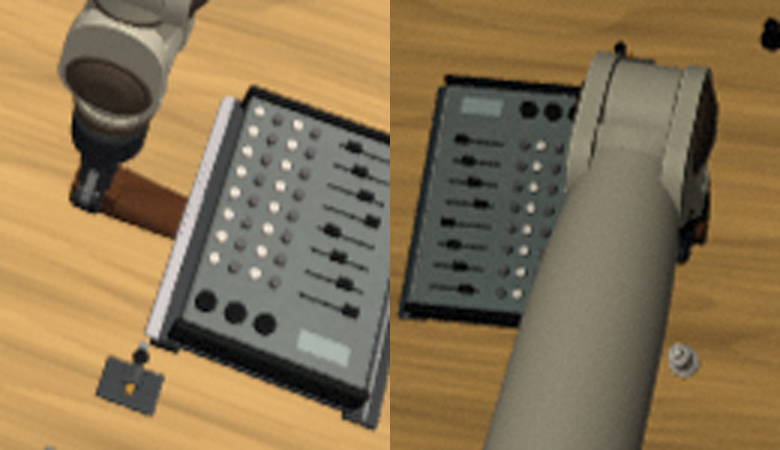

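```bash
python3 -m pendant '{"dp":[[0.4,0,0],[0.7,0,0],[0.7,0,0],[0.7,0,0]],"twist":[[0,0,0],[0,0,0],[0,0,0],[0,0,0]],"claw":[0,0,0,0]}' 60
python3 -m pendant '{"dp":[[0,0,0],[0,0,0],[0,0,0],[0,-6,0],[0,-11,0],[-1,-11,-5],[-2,-11,-10],[-3,-11,-15],[-3,-11,-15.6],[-3,-11,-15.6],[-3,-11,-15.6],[-3,-11,-15.6]],"twist":[[0,0,0],[0,0,0],[0,0,0],[0,0,0],[0,0,0],[0,0,-0.18],[0,0,-0.36],[0,0,-0.54],[0,0,-0.72],[0,0,-0.78],[0,0,-0.78],[0,0,-0.78]],"claw":[1,1,1,1,1,1,1,1,1,1,1,1]}' 60
python3 - <<'E'
from h import *
snap('w8')
im=cv2.imread('pics/w8.png')
cv2.imwrite('pics/w8c.png',cv2.resize(im[155:290,185:345],None,fx=5,fy=4.4,interpolation=cv2.INTER_CUBIC))
g=cv2.cvtColor(im,cv2.COLOR_BGR2GRAY)
for u in(250,255,272,276,290): print(u,[(r,int(g[r,u])) for r in range(196,230)])
E
```

```text
time_s: 13.2
ee_pos: [0.5238, -0.0202, 0.0086]
orientation: [0.503, 0.498, -0.499, -0.5]
force: [0.8, -11.4, 5.9]
opening: 0.0392
time_s: 14.7
ee_pos: [0.6788, -0.0488, 0.1177]
orientation: [-0.274, -0.652, 0.271, 0.653]
force: [-0.1, 0.4, 0.9]
opening: 0.0851
t 14.7 q [-0.352  0.636  0.489  1.747  0.721 -2.042] ee [ 0.6788 -0.0488  0.1177] heading 89.82 F [-0.1  0.4  0.9] open 0.0851
250 [(196, 144), (197, 144), (198, 146), (199, 145), (200, 145), (201, 145), (202, 145), (203, 146), (204, 140), (205, 120), (206, 89), (207, 73), (208, 89), (209, 108), (210, 117), (211, 118), (212, 124), (213, 134), (214, 143), (215, 145), (216, 148), (217, 147), (218, 146), (219, 147), (220, 147), (221, 147), (222, 148), (223, 147), (224, 148), (225, 148), (226, 147), (227, 148), (228, 149), (229, 147)]
255 [(196, 149), (197, 147), (198, 148), (199, 148), (200, 147), (201, 147), (202, 148), (203, 150), (204, 144), (205, 121), (206, 91), (207, 71), (208, 89), (209, 107), (210, 117), (211, 120), (212, 123), (213, 135), (214, 145), (215, 147), (216, 148), (217, 148), (218, 147), (219, 148), (220, 148), 
[... 579 characters left out ...]
203, 23), (204, 35), (205, 57), (206, 75), (207, 84), (208, 96), (209, 111), (210, 128), (211, 145), (212, 153), (213, 138), (214, 117), (215, 123), (216, 149), (217, 159), (218, 153), (219, 124), (220, 80), (221, 53), (222, 51), (223, 53), (224, 46), (225, 34), (226, 15), (227, 13), (228, 11), (229, 3)]
290 [(196, 66), (197, 79), (198, 84), (199, 88), (200, 94), (201, 101), (202, 107), (203, 114), (204, 114), (205, 102), (206, 88), (207, 85), (208, 95), (209, 110), (210, 128), (211, 144), (212, 152), (213, 137), (214, 116), (215, 124), (216, 149), (217, 159), (218, 154), (219, 123), (220, 79), (221, 52), (222, 50), (223, 55), (224, 56), (225, 57), (226, 56), (227, 53), (228, 53), (229, 55)]
```

View pics/w8.png

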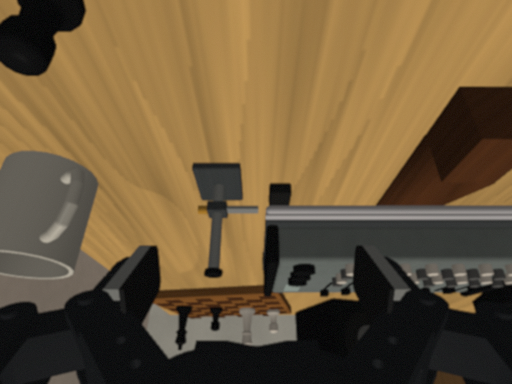

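View pics/w8c.png

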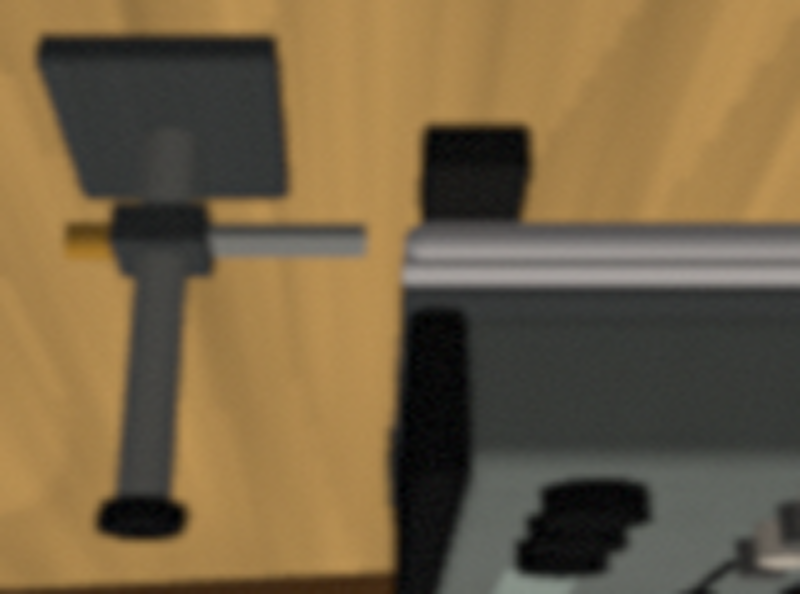

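Run:
```python
from h import *
np.set_printoptions(precision=4,suppress=True)
P=pose('w8');P0=pose('w5')
def ony(u,v,y,P=P):
    o,d=ray('wrist',(u,v),P);return o+d*(y-o[1])/d[1]
y=.0725
print('front mid',ony(257,206.7,y-.005),'top front',ony(257,208.3,y-.005),'top back',ony(257,213.4,y+.005))
ya=y+.0005
print('lip mid',ony(268,209.3,ya),'lo',ony(268,204.8,ya-.002),'hi',ony(268,213.8,ya+.002))
# detect edges at half-level, tube lower edge in both pictures
for n,P in(('w5',P0),('w8',P)):
    g=cv2.cvtColor(cv2.imread(f'pics/{n}.png'),cv2.COLOR_BGR2GRAY).astype(float)
    c=g[:,274:280].mean(1); r0=188 if n=='w5' else 201
    seg=c[r0:r0+16]; k=np.argmax(seg[:9]>50)+r0; lo=k-(c[k]-50)/(c[k]-c[k-1])
    gr=[ (r,round(c[r])) for r in range(k+5,k+12)]; v=min(gr,key=lambda t:t[1])
    # valley subpixel
    a,b,d=c[v[0]-1],c[v[0]],c[v[0]+1]; vs=v[0]+.5*(a-d)/(a-2*b+d)
    pk=max([(r,c[r]) for r in range(k+3,k+10)],key=lambda t:t[1])[0];a,b,d=c[pk-1],c[pk],c[pk+1];ps=pk+.5*(a-d)/(a-2*b+d)
    print(n,'lower edge',lo,'peak',ps,'valley',vs,'z at lip plane', *(ony(268,q,y+(0 if n=='w5' else .0005),P)[2] for q in(lo,ps,vs)))
```

```text
front mid [0.678  0.0675 0.0333] top front [0.678  0.0675 0.0349] top back [0.678  0.0775 0.0352]
lip mid [0.6677 0.073  0.0332] lo [0.6677 0.071  0.0295] hi [0.6677 0.075  0.0369]
w5 lower edge 191.41358024691357 peak 198.0648854961832 valley 200.42207792207793 z at lip plane 0.013136926764991869 0.020496163745515578 0.02306355375473093
w8 lower edge 204.66917293233084 peak 211.85766423357663 valley 214.26875 z at lip plane 0.028286453971189174 0.03584130300794472 0.03833412631295069
```

```bash
python3 -m pendant '{"dp":[[-1,1.4,0],[-2,2.8,0],[-2,2.8,0],[-2,2.8,0]],"twist":[[0,0,-0.15],[0,0,-0.3],[0,0,-0.3],[0,0,-0.3]],"claw":[1,1,1,1]}' 60
python3 - <<'E'
from h import *
snap('w9')
im=cv2.imread('pics/w9.png')
cv2.imwrite('pics/w9c.png',cv2.resize(im[150:270,190:350],None,fx=5,fy=5,interpolation=cv2.INTER_CUBIC))
g=cv2.cvtColor(im,cv2.COLOR_BGR2GRAY)
for u in(252,255,272,276,290): print(u,[(r,int(g[r,u])) for r in range(180,225)])
E
```

```text
time_s: 15.25
ee_pos: [0.6792, -0.0433, 0.0854]
orientation: [0.175, 0.686, -0.172, -0.685]
force: [0.3, 0.5, 0.3]
opening: 0.0858
t 15.25 q [-0.409  0.844  0.578  1.934  0.942 -2.307] ee [ 0.6792 -0.0433  0.0854] heading 90.05 F [0.3 0.5 0.3] open 0.0858
252 [(180, 150), (181, 150), (182, 150), (183, 149), (184, 149), (185, 149), (186, 150), (187, 149), (188, 148), (189, 150), (190, 149), (191, 150), (192, 145), (193, 125), (194, 95), (195, 76), (196, 83), (197, 106), (198, 123), (199, 133), (200, 142), (201, 145), (202, 146), (203, 144), (204, 146), (205, 146), (206, 144), (207, 144), (208, 145), (209, 144), (210, 144), (211, 145), (212, 145), (213, 146), (214, 147), (215, 147), (216, 147), (217, 148), (218, 147), (219, 148), (220, 148), (221, 140), (222, 111), (223, 73), (224, 53)]
255 [(180, 151), (181, 151), (182, 152), (183, 152), (184, 153), (185, 151), (186, 151), (187, 151), (188, 152), (189, 152), (190, 151), (191, 151), (192, 145), (193, 126), (194, 95), (195, 75), (196, 83), (197, 106), (198, 123), (199, 133), (200, 143), (201, 146), (202, 148), (203, 149), (204, 146), (2
[... 1086 characters left out ...]
08, 37), (209, 19), (210, 12), (211, 15), (212, 9), (213, 6), (214, 13), (215, 14), (216, 14), (217, 8), (218, 11), (219, 12), (220, 12), (221, 10), (222, 12), (223, 13), (224, 10)]
290 [(180, 22), (181, 30), (182, 63), (183, 102), (184, 126), (185, 134), (186, 136), (187, 136), (188, 135), (189, 137), (190, 138), (191, 132), (192, 112), (193, 93), (194, 91), (195, 96), (196, 106), (197, 115), (198, 129), (199, 148), (200, 154), (201, 139), (202, 124), (203, 127), (204, 125), (205, 93), (206, 59), (207, 53), (208, 56), (209, 58), (210, 60), (211, 60), (212, 62), (213, 64), (214, 62), (215, 64), (216, 64), (217, 63), (218, 63), (219, 66), (220, 64), (221, 63), (222, 64), (223, 65), (224, 63)]
```

View pics/w9c.png

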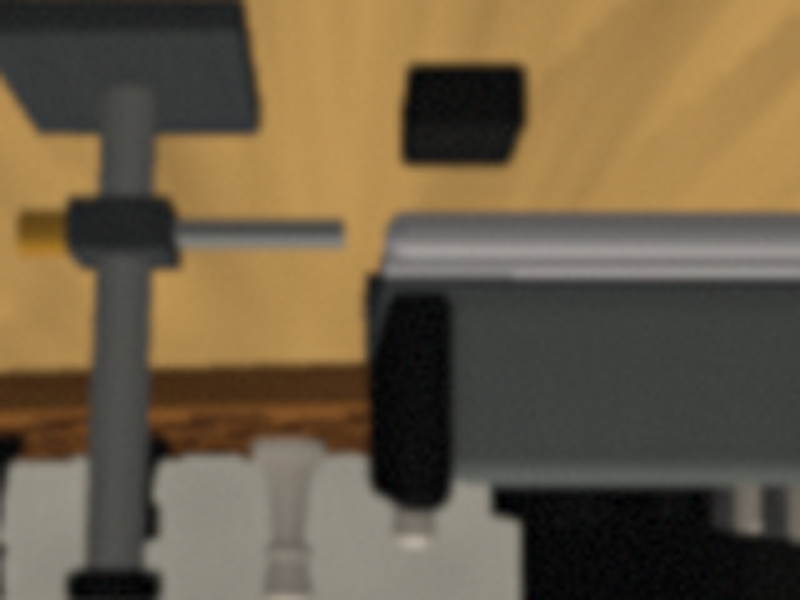

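View pics/w9.png

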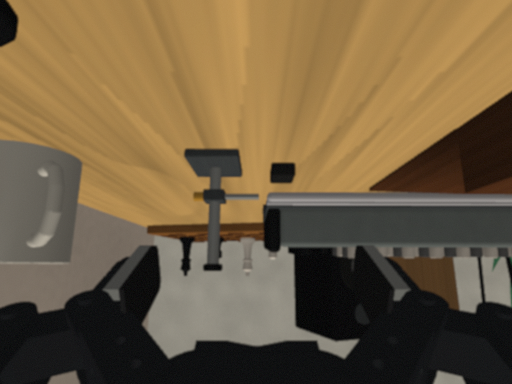

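Run:
```python
from h import *
np.set_printoptions(precision=4,suppress=True)
P=pose('w9')
def ony(u,v,y):
    o,d=ray('wrist',(u,v),P);return (o+d*(y-o[1])/d[1])[2]
y=.0725
print('front bot',ony(257,193.4,y-.005),'top front',ony(257,196.9,y-.005),'top back',ony(257,199.6,y+.005))
ya=y+.0005
print('lo',ony(268,192.2,ya-.001),'hi',ony(268,201.9,ya+.001),'mid',ony(268,197.05,ya))
```

```text
front bot 0.03186961516754257 top front 0.03491068024479891 top back 0.03519748429021316
lo 0.029788492308065143 hi 0.03793897366810122 mid 0.03386241241623744
```

```bash
python3 -m pendant '{"dp":[[0,-5,0],[0,-10,0],[0,-15,0],[0,-15,0],[0,-15,0]],"twist":[[0,0,0],[0,0,0],[0,0,0],[0,0,0],[0,0,0]],"claw":[1,1,1,1,1]}' 60
python3 - <<'E'
from h import *
snap('w10')
for n in('scene','top'):cv2.imwrite(f'pics/{n}3.png',ctrl.read_camera(n)[:,:,::-1])
s=cv2.imread('pics/scene3.png');t=cv2.imread('pics/top3.png')
c=lambda im,x,y,w,h,k:cv2.resize(im[y:y+h,x:x+w],None,fx=k,fy=k,interpolation=cv2.INTER_CUBIC)
cv2.imwrite('pics/c3.png',np.hstack([c(s,150,130,270,190,1.45),c(t,110,70,270,190,1.45)]))
for n in('scene','top'):
    a=cv2.imread(f'pics/{n}0.png').astype(int);b=cv2.imread(f'pics/{n}3.png').astype(int)
    for k,(x,y) in dict(scene=dict(pawn=(240,287),block=(188,255),mic=(174,167)),top=dict(pawn=(248,111),block=(295,126),mic=(341,204)))[n].items():
        print(n,k,abs(a-b)[y-16:y+16,x-16:x+16].mean().round(1))
E
```

```text
time_s: 15.92
ee_pos: [0.6705, -0.1648, 0.1491]
orientation: [0.185, 0.687, -0.17, -0.682]
force: [-0.5, 0.4, -0.2]
opening: 0.0854
t 15.925 q [-0.557  1.031  0.995  2.276  0.853 -2.465] ee [ 0.6705 -0.1648  0.1491] heading 90.09 F [-0.5  0.4 -0.2] open 0.0854
scene pawn 2.1
scene block 2.3
scene mic 35.2
top pawn 2.2
top block 47.3
top mic 2.1
```

View pics/c3.png

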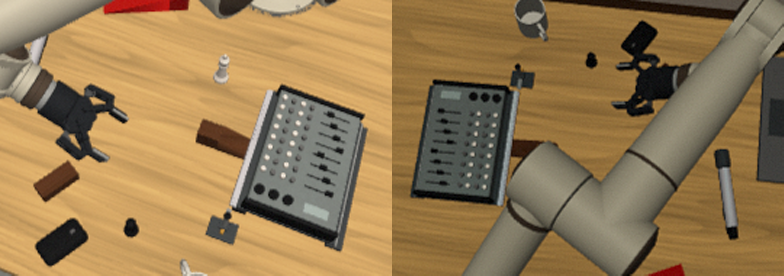

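View pics/w10.png

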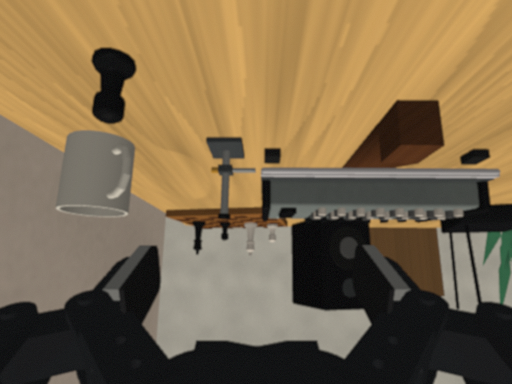

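The picture shows the lip held level by the wedge, with the pointer tip at (255,171) beside the lip end at (263,174), and nothing touching. Joint 4 is close to its limit, so I'll back off a little before handing in.

```bash
python3 -m pendant '{"dp":[[0.5,3,0],[0.5,3,0],[0.5,3,0],[0.5,3,0]],"twist":[[0,0,0.15],[0,0,0.2],[0,0,0.2],[0,0,0.2]],"claw":[1,1,1,1]}' 60
python3 - <<'E'
from h import *
snap('w11')
g=cv2.cvtColor(cv2.imread('pics/w11.png'),cv2.COLOR_BGR2GRAY);P=pose('w11')
X=lambda z:proj('wrist',[.678,.0725,z],P)
print('mark px',X(.0333),'lip px',proj('wrist',[.665,.073,.0333],P))
cv2.imwrite('pics/w11c.png',cv2.resize(cv2.imread('pics/w11.png')[110:260,180:340],None,fx=5,fy=4,interpolation=cv2.INTER_CUBIC))
E
```

```text
time_s: 16.58
ee_pos: [0.6709, -0.1367, 0.1363]
orientation: [0.251, 0.664, -0.236, -0.664]
force: [-0.4, -0.4, -0.2]
opening: 0.085
t 16.575 q [-0.489  0.798  0.719  1.977  0.752 -2.239] ee [ 0.6709 -0.1367  0.1363] heading 89.44 F [-0.4 -0.4 -0.2] open 0.085
mark px [253.81739393 211.14368591] lip px [264.66577612 211.29180094]
```

View pics/w11c.png

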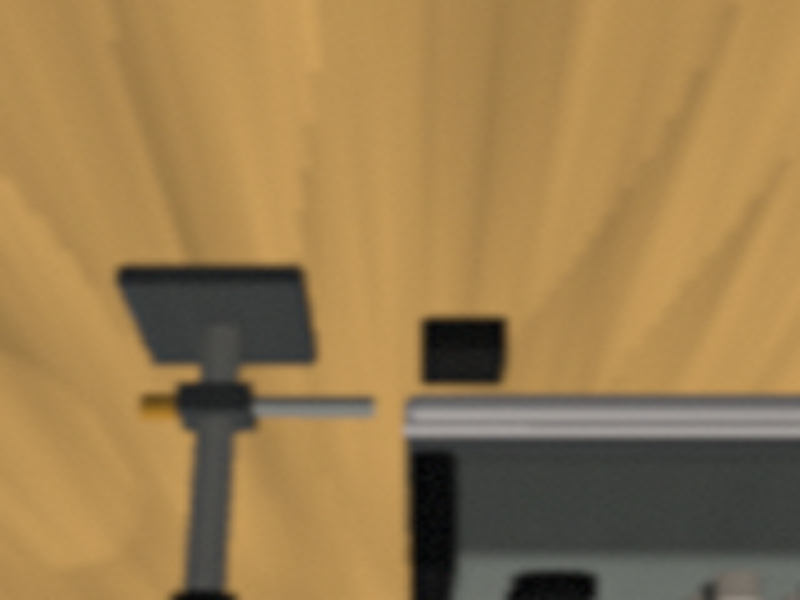

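The pointer centre (row about 211.5) and the lip centre (about 212.5) are level within a pixel, and the gripper touches nothing.

```bash
python3 -c "
from plant import ctrl
print(ctrl.hand_in())"
```

```text
the job is handed in; nothing more can be done
None
```

I slid the dark wooden wedge, thin end first, under the middle of the mixer's free edge. I then let go and backed the gripper clear, handing in at about 16.6 s of the 51 s.

**Height:** The pointer tip measured 33.3–33.7 mm above the table. The edge measured 33.2 mm in one close view and 33.9 mm in a flatter one. The two views disagree by about 0.6 mm, so the edge is level with the pointer to roughly half a millimetre. In a last close look, with the gripper clear, they were level to within a pixel.

**Left alone:** The pointer stayed at its setting. The pawn matched its starting pictures in both overhead views. The block and microphone matched in one view each, because the arm hid the block in one and the microphone in the other. I did not recheck those two in the blocked views.

**Forces and hold:** The largest push I read on the tool was about 14 N, at the end of one of the pushes. The wedge held the edge for about 3 s after release before hand-in.

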